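Isolate the lathe and mix the oil before oiling

ROBOT

A 6-joint arm with a two-finger parallel gripper is mounted at the origin on the work surface. World frame = base frame: x ahead of the robot, y to its left, z up, the work surface at z = 0. Lengths are in m, angles in rad, forces in N, time in s.
With the tool pointing down it reaches from about 0.35 to 0.85 m from the base axis. Payload 8.1 kg.
Tool frame: the origin (TCP) lies midway between the tips of the shut fingers; the grasp point (between the pads) lies 19 mm behind it; z points along the fingers, y is the line along which they close (so a half turn about z gives the same grasp; the last joint's range is limited). The gripper opens to 85 mm and grips with 20 to 120 N. Pads are 22 mm wide; open, the fingers measure 114 mm over their backs; the gripper's body (76 mm by 85 mm) begins 54 mm behind the grasp point. The pads swing forward as they close: fully open they stand 13 mm farther back than shut.
Start: joints at [-1.262, 0.13, 1.488, -0, 1.523, -0.085], TCP at [0.23, -0.554, 0.231] pointing down, gripper open.
Joint ranges: [-2.96, 2.96], [-0.89, 2.26], [0.02, 2.5], [-1.34, 4.48], [0, 2.73], [-2.66, 2.66]. Speed limits (rad/s): [2.39, 2.39, 2.79, 3.14, 3.14, 3.14].

INTERFACE

Orientations are given as a unit quaternion [w, x, y, z].
In Python, from rig import manip gives the robot as it stands.
- The arm moves only by the shell command python3 -m creep 'ROWS' [FORCE]. ROWS is text: rows parted by semicolons, each of 7 numbers parted by spaces: the turn, a rotation vector about the world's x, y, z as a fraction of full scale, then the shift along the world's x, y, z as a fraction of full scale, then the closure, from -1 (fully open) to 1 (shut). In form: wx wy wz tx ty tz gripper; .... A call has exactly 8 rows; each row is the pose to reach, as a shift and turn from the pose commanded when the call began, turning the shorter way round; what a row does not reach only later rows make up. Full scale, the value 1, is 400 mm for a shift and 360 degrees for a turn. A row lasts 1/10 s, in which the tool goes at most 50 mm and 8.59 degrees, less where a joint would pass 70% of its speed; a pose out of reach is approached as far as the arm can. A call with a number of a shift or a turn outside -1 to 1 is refused whole. A call with a gripper value outside its range is refused whole. The fingers move at their own pace and stop on an object; FORCE is the grip in N (left out, the last holds). Time passes only in rows, so rows that repeat a pose let the fingers close, or fill a call up. It gives the time, the measured TCP pose, the force, the opening and the grip force at its end, in the units of the state.
- manip.observe(): the state, without advancing time (a new reading comes with each control period).
- manip.capture(name): name is "scene" or "top"; returns (picture, depth): 400x640x3 uint8, red, green, blue; 400x640 float32, m along the optical axis (not along the pixel's ray), 0 where there is no reading.
- manip.calibration(name): a dict with "K" (3x3 intrinsics, pixels), "camera_from_world" (4x4, takes a point from world to camera coordinates). Camera axes: x right, y down, z forward; pixel columns grow to the right and rows downward; lengths in m; the calibration is good to about 2 mm. A picture is of the moment at which its call begins. calibration takes no time and is no camera call.
- manip.close_job(): hands the job in; it is judged then, once.
The state is a dict: "time_s": time; "joint_positions": joint angles; "joint_velocities": joint speeds; "joint_efforts": joint torques, N m; "position": TCP position; "orientation": TCP orientation; "ft_force": force on the tool from outside, world axes, zero at the start; "wrist_torque": the same for the moment, N m; "finger_gap": finger opening in m; "gripper_force": force on a finger pad.
Only numpy, scipy, OpenCV 4.12 (cv2) and the standard library are available. Lean on these libraries where they do the work, as an engineer would, in place of code of your own. Each camera call takes 0.05 s, during which the arm holds its last target. There are 200 camera calls.

TASK

The lathe is about to be oiled: switch its isolator off first. Then take the oil bottle with the screw cap, turn it right over so that its cap points down and keep it upside down for two seconds to loosen the graphite settled in it, and set it down gently, upright, on the drip tray. Let go of it there and leave the spout oiler, grease tin, chuck key and brush pot as they are.

Things in the scene. Friction and masses are not known exactly. Their poses are not given: they have to be found in the camera images.
- isolator (a joint): rotary handle of the lathe's isolator, rad: 0 = on (as found), 1.571 = off, at its stop. Turns counter-clockwise seen from above. Snap action: a spring pushes it away from half-way (0.785) towards the nearer stop with about 0.11 N m at the stops; it takes about 0.13 N m to start it, and past half-way it snaps home by itself.
- isolator_grip (a point): point on the handle's turning axis, 94 mm above the bench, 12 mm below the top of its grip bar; turns with the handle: z up, x along the bar towards its end with the white index line. The black bar is 56 (x) x 14 (y) mm and stands from 76 to 106 mm above the bench, on a black disc 58 mm in diameter.
- isolator_box: grey box 130 (x) x 96 (y) x 64 mm high, fixed to the bench on the right-hand side, in front of the lathe (which stands at least 80 mm farther to the right); the handle is in the middle of its top; origin at the centre of its underside, z up. Handle on: bar along the box's x; off: along its y. A black conduit leaves its +x end.
- oil_bottle: closed round white bottle with paper label and black screw cap, standing loose on the bench, 0.3 to 0.55 kg; its place may be exchanged with the spout oiler's. Body 62 mm in diameter, straight up to 132 mm, then a shoulder and 28 mm neck; cap 33 mm in diameter, 176 to 200 mm (full height). Origin at the centre of its underside, z towards the cap; centre of mass about 80 mm up.
- drip_tray: shallow rectangular tray of bare sheet steel, 200 (x) x 150 (y) mm outside, fixed to the bench; walls 3 mm thick, rim 18 mm above the bench, floor top about 3 mm above the bench. Origin at the centre of its underside, z up.
- spout_oiler: smaller white bottle with a long thin pointed black spout, not to be moved: body 54 mm in diameter, 185 mm high to the tip of the spout; loose; origin at the centre of its underside.
- grease_tin: squat round tin with a lid, 86 mm in diameter, 50 mm high, loose, not to be moved; origin at the centre of its underside.
- chuck_key: T-shaped steel chuck key lying flat, shank 89 mm long along x with a 110 mm cross bar (y) at its +x end, 16 mm thick; loose, not to be moved; origin on the bench near the middle of the shank.
- brush_pot: grey plastic pot with brushes in it, 80 mm in diameter, 95 mm high, 170 mm with the brushes; loose, not to be moved; origin at the centre of its underside.
Mind the look-alikes: they are no part of the job. What is shaped like the oil_bottle but green or orange is not meant.

How it is judged:
By the outcome, as a careful person would: the job done as asked, in the order asked, and still so for the second after the job is handed in, with the robot touching nothing.
It also fails if it takes over 72 s, if anything falls off the work surface, if the arm or the gripper's body presses on something with over 40 N, if the wrist force passes 120 N, or if a joint passes its speed limit or range.

## Working session

There is one attempt and no reset: what is moved stays moved. The work goes in short steps, Python scripts to look and compute and a shell command to move; the robot and the scene stay as the last step left them, time stands still between calls to the robot, and variables do not carry over. Pictures are saved under pics/ and viewed, at most 10 in all, crops included, and the job is handed in when it is done.

```bash
mkdir -p pics; ls; cat > h.py <<'E'
import numpy as np, cv2
from rig import manip
def pts(name, depth):
    c=manip.calibration(name);K=np.array(c["K"]);T=np.linalg.inv(np.array(c["camera_from_world"]))
    v,u=np.mgrid[0:400,0:640]
    p=np.stack([(u-K[0,2])/K[0,0]*depth,(v-K[1,2])/K[1,1]*depth,depth],-1)
    return p@T[:3,:3].T+T[:3,3]
def ray(name,u,v,z):
    c=manip.calibration(name);K=np.array(c["K"]);T=np.linalg.inv(np.array(c["camera_from_world"]))
    d=T[:3,:3]@np.linalg.solve(K,[u,v,1]);o=T[:3,3]
    return o+d*(z-o[2])/d[2]
E
python3 - <<'E'
from h import *
for n in("top","scene"):
    im,d=manip.capture(n);cv2.imwrite(f"pics/{n}0.png",im[...,::-1]);np.savez(f"{n}0.npz",im=im,d=d)
    print(n,np.linalg.inv(np.array(manip.calibration(n)["camera_from_world"])).round(3).tolist())
print(manip.observe())
E
```

```text
pics
top [[0.178, -0.959, 0.222, 0.359], [-0.984, -0.174, 0.036, -0.016], [0.004, -0.225, -0.974, 1.151], [0.0, 0.0, 0.0, 1.0]]
scene [[0.874, 0.303, -0.379, 1.089], [0.485, -0.572, 0.661, -0.884], [-0.017, -0.762, -0.647, 0.957], [0.0, 0.0, 0.0, 1.0]]
{'time_s': 0.1, 'joint_positions': array([-1.26236234e+00,  1.31097653e-01,  1.48914867e+00,  4.07837306e-06,
        1.52299377e+00, -8.54155537e-02]), 'joint_velocities': array([-0.00042365, -0.00121207, -0.00347718, -0.00041652,  0.00036357,
        0.00105273]), 'joint_efforts': array([ 1.62932389e-03, -5.70950139e+01, -5.01942158e+01, -3.18753041e-05,
        8.10801052e-03, -6.90482329e-05]), 'position': array([ 0.23011409, -0.55359644,  0.23035407]), 'orientation': array([-8.18833323e-04,  9.80672583e-01,  1.95654302e-01, -8.96382966e-05]), 'ft_force': array([-0.1283771 ,  0.81011011, -0.83217265]), 'wrist_torque': array([-0.0557781 ,  0.02698806,  0.03498025]), 'gripper_force': 0.0, 'finger_gap': 0.08545635310506286}
```

View pics/top0.png

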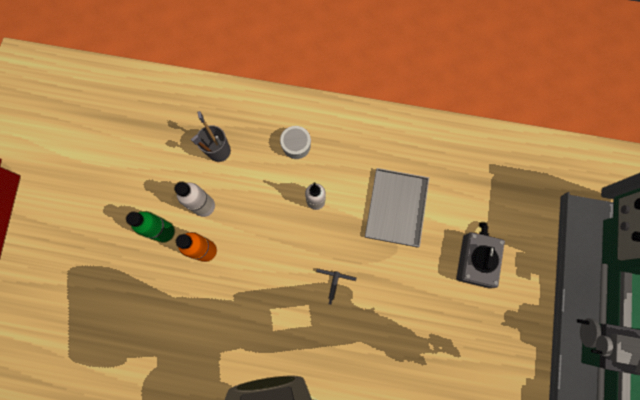

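View pics/scene0.png

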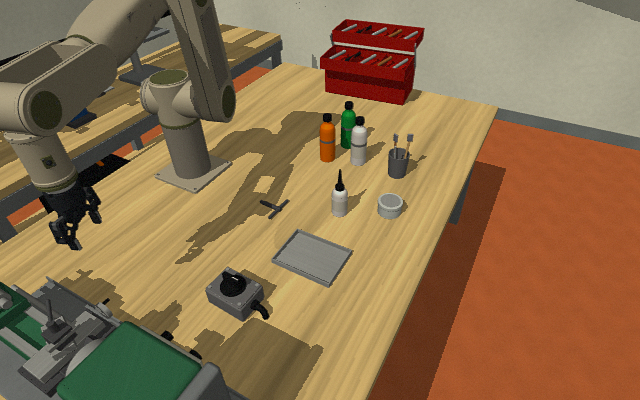

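The top view shows:
- white screw-cap bottle, cap (182,188), body (200,203)
- green look-alike (150,225) and orange look-alike (197,246)
- spout oiler (316,195), the other white bottle
- tray (396,208)
- isolator (485,259), conduit at (483,228)
- tin (295,141), brush pot (213,145), chuck key (333,283)

Candidates for the oil bottle are white+cap (195,198), green, orange and the spout oiler. I choose the one at (195,198). Next I'll measure and check it in a crop.

```bash
cat > m.py <<'E'
from h import *
Z={n:np.load(f"{n}0.npz") for n in("top","scene")}
def reg(n,box,zlo,zhi):
    P=pts(n,Z[n]["d"]);u0,v0,u1,v1=box
    m=np.zeros((400,640),bool);m[v0:v1,u0:u1]=1
    return m&(P[...,2]>zlo)&(P[...,2]<zhi)&(Z[n]["d"]>0),P
def circ(n,box,zlo,zhi,l):
    m,P=reg(n,box,zlo,zhi);q=P[m]
    (c,r)=cv2.minEnclosingCircle(q[:,:2].astype(np.float32)) if len(q) else (0,0)
    print(n,l,len(q),"circ",np.round(c,4),round(r,4),"mean",q.mean(0).round(4),"zmax",q[:,2].max().round(3))
T="top";S="scene"
circ(T,(165,170,195,205),.193,.21,"cap");circ(S,(345,110,372,135),.193,.21,"cap")
circ(T,(165,170,220,222),.03,.13,"body");circ(S,(345,110,372,170),.03,.13,"body")
circ(T,(130,200,175,245),.193,.21,"green cap");circ(T,(170,225,220,265),.193,.21,"orange cap")
circ(T,(290,170,335,215),.02,.09,"oiler");circ(T,(270,115,320,165),.044,.06,"tin")
circ(T,(190,120,235,165),.088,.1,"pot")
for n,b in((T,(450,215,515,300)),(S,(200,260,275,325))):
    m,P=reg(n,b,.058,.069);print(n,"box",cv2.minAreaRect(P[m][:,:2].astype(np.float32)))
    m,P=reg(n,b,.1,.112);q=P[m];print("bar",len(q),cv2.minAreaRect(q[:,:2].astype(np.float32)),q.mean(0))
for n,b in((T,(350,160,440,255)),(S,(265,225,360,290))):
    m,P=reg(n,b,.013,.025);print(n,"rim",cv2.minAreaRect(P[m][:,:2].astype(np.float32)))
m,P=reg(T,(300,255,365,310),.009,.022);print("key",cv2.minAreaRect(P[m][:,:2].astype(np.float32)))
a=cv2.resize(Z[T]["im"][160:280,110:230],(400,400),interpolation=2);b=cv2.resize(Z[T]["im"][220:300,445:525],(400,400),interpolation=2)
cv2.imwrite("pics/crop.png",np.hstack([a,b])[...,::-1])
E
python3 m.py
```

```text
top cap 162 circ [0.5537 0.3571] 0.0172 mean [0.5535 0.3564 0.1998] zmax 0.205
scene cap 45 circ [0.5546 0.3542] 0.0189 mean [0.5558 0.3535 0.198 ] zmax 0.203
top body 314 circ [0.5322 0.3844] 0.0664 mean [0.5421 0.3379 0.083 ] zmax 0.13
scene body 510 circ [0.5281 0.3877] 0.0767 mean [0.5357 0.3654 0.0842] zmax 0.13
top green cap 134 circ [0.4634 0.4479] 0.0169 mean [0.4642 0.4444 0.1992] zmax 0.206
top orange cap 171 circ [0.4347 0.3221] 0.0179 mean [0.4332 0.3218 0.1994] zmax 0.206
top oiler 125 circ [0.6247 0.0524] 0.0271 mean [0.6073 0.0479 0.0614] zmax 0.09
top tin 699 circ [0.776  0.1369] 0.0436 mean [0.7753 0.137  0.0507] zmax 0.058
top pot 149 circ [0.7212 0.355 ] 0.041 mean [0.7224 0.3515 0.0938] zmax 0.1
top box ((0.5366970896720886, -0.4085996747016907), (0.09312853962182999, 0.1273137778043747), 86.57823944091797)
bar 131 ((0.5364900827407837, -0.40868574380874634), (0.015030856244266033, 0.05521309748291969), 85.36919403076172) [ 0.53585712 -0.40845605  0.1057142 ]
scene box ((0.5368925333023071, -0.4108184278011322), (0.09183566272258759, 0.1266903579235077), 85.97308349609375)
bar 97 ((0.53737473487854, -0.4104127585887909), (0.01394979190081358, 0.05462266504764557), 86.94068908691406) [ 0.53878073 -0.41140385  0.10448656]
top rim ((0.646988570690155, -0.17528556287288666), (0.15061789751052856, 0.2012273073196411), 89.5653076171875)
scene rim ((0.6463280916213989, -0.1756635159254074), (0.15479633212089539, 0.20249369740486145), 89.80537414550781)
key ((0.4078150689601898, -0.05034402757883072), (0.0976204127073288, 0.11223475635051727), 16.000757217407227)
```

View pics/crop.png

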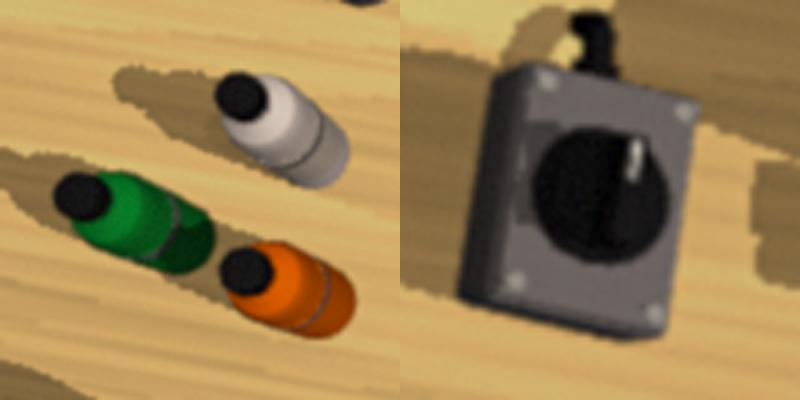

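The crop confirms the choice: the white bottle with the black cap is at (195,198), apart from green and orange. On the isolator, the white index mark points to the conduit (+x), so it is on. Positions:
- **Bottle:** (0.554, 0.356), height 0.200 as given.
- **Isolator:** (0.537, -0.4095), yaw about -3.8°, bar top at 0.106.
- **Tray:** (0.647, -0.175), 150 × 201 mm.

I'll move above the isolator and turn -26.4°.

```bash
python3 -m creep '0 0 -0.01 0.09 0.045 0 -1; 0 0 -0.02 0.2 0.095 0 -1; 0 0 -0.03 0.31 0.145 0 -1; 0 0 -0.04 0.42 0.2 -0.03 -1; 0 0 -0.05 0.53 0.25 -0.06 -1; 0 0 -0.06 0.64 0.3 -0.09 -1; 0 0 -0.07 0.73 0.34 -0.12 -1; 0 0 -0.0733 0.767 0.36 -0.126 -1'
```

```text
time_s: 0.9
position: [0.5392, -0.4067, 0.1778]
orientation: [-0.002, 0.999, -0.033, -0.001]
ft_force: [-0.5, 0.2, -0.5]
finger_gap: 0.0858
gripper_force: 0.0
```

```bash
python3 -m creep '0 0 0 0 0 -0.03 -1; 0 0 0 0 0 -0.08 -1; 0 0 0 0 0 -0.13 -1; 0 0 0 0 0 -0.18 -1; 0 0 0 0 0 -0.22 -1; 0 0 0 0 0 -0.245 -1; 0 0 0 0 0 -0.245 -1; 0 0 0 0 0 -0.245 -1' 40
```

```text
time_s: 1.7
position: [0.537, -0.4104, 0.0834]
orientation: [0.0, 0.999, -0.033, 0.0]
ft_force: [0.9, 1.1, 0.3]
finger_gap: 0.0855
gripper_force: 0.0
```

```bash
python3 -m creep '0 0 0 0 0 0 0.2; 0 0 0 0 0 0 0.5; 0 0 0 0 0 0 1; 0 0 0 0 0 0 1; 0 0 0 0 0 0 1; 0 0 0 0 0 0 1; 0 0 0 0 0 0 1; 0 0 0 0 0 0 1' 40
```

```text
time_s: 2.5
position: [0.5372, -0.4096, 0.0833]
orientation: [-0.0, 0.999, -0.033, 0.0]
ft_force: [-1.9, 5.0, 6.5]
finger_gap: 0.013
gripper_force: 41.6
```

```bash
python3 -m creep '0 0 0.01 0 0 0 1; 0 0 0.025 0 0 0 1; 0 0 0.042 0 0 0 1; 0 0 0.06 0 0 0 1; 0 0 0.078 0 0 0 1; 0 0 0.096 0 0 0 1; 0 0 0.112 0 0 0 1; 0 0 0.125 0 0 0 1' 60
```

```text
time_s: 3.3
position: [0.5367, -0.4079, 0.0833]
orientation: [-0.002, 0.935, 0.354, -0.0]
ft_force: [-6.0, 12.8, 12.7]
finger_gap: 0.0128
gripper_force: 63.2
```

```bash
python3 -m creep '0 0 0.015 0 0 0 1; 0 0 0.033 0 0 0 1; 0 0 0.05 0 0 0 1; 0 0 0.07 0 0 0 1; 0 0 0.09 0 0 0 1; 0 0 0.108 0 0 0 1; 0 0 0.122 0 0 0 1; 0 0 0.122 0 0 0 1' 60; python3 -c "
from rig import manip;o=manip.observe();print(o['wrist_torque'],o['joint_positions'])"
```

```text
time_s: 4.1
position: [0.535, -0.4071, 0.0833]
orientation: [-0.004, 0.735, 0.678, -0.0]
ft_force: [-14.9, 17.4, 19.2]
finger_gap: 0.013
gripper_force: 64.2
[2.99041469 2.65343463 0.08080131] [-7.27076584e-01  4.34434788e-01  1.40217341e+00  7.66270126e-04
  1.31282380e+00 -6.45522426e-01]
```

```bash
python3 -m creep '0 0 0 0 0 0 0; 0 0 0 0 0 0 -1; 0 0 0 0 0 0 -1; 0 0 0 0 0 0 -1; 0 0 0 0 0 0 -1; 0 0 0 0 0 0.05 -1; 0 0 0 0 0 0.12 -1; 0 0 0 0 0 0.22 -1'; python3 -m creep '0 0 0 0 0 0.12 -1; 0 0 0 0 0.1 0.24 -1; 0 0 0 0 0.2 0.3 -1; 0 0 0 0 0.3 0.3 -1; 0 0 0 0 0.4 0.3 -1; 0 0 0 0 0.5 0.3 -1; 0 0 0 0 0.6 0.3 -1; 0 0 0 0 0.65 0.3 -1'
python3 - <<'E'
from h import *
im,d=manip.capture("top");P=pts("top",d)
m=np.zeros((400,640),bool);m[215:300,450:515]=1
m&=(P[...,2]>.1)&(P[...,2]<.112);print(cv2.minAreaRect(P[m][:,:2].astype(np.float32)),m.sum())
cv2.imwrite("pics/top1.png",im[...,::-1]);o=manip.observe();print(o['position'],o['joint_positions'].round(3),o['ft_force'],o['wrist_torque'])
E
```

```text
time_s: 4.9
position: [0.5357, -0.409, 0.1689]
orientation: [-0.003, 0.737, 0.676, -0.0]
ft_force: [0.2, 0.1, -0.7]
finger_gap: 0.0852
gripper_force: 0.0
time_s: 5.7
position: [0.537, -0.1472, 0.2913]
orientation: [0.0, 0.736, 0.677, 0.0]
ft_force: [0.4, 0.3, -0.1]
finger_gap: 0.0852
gripper_force: 0.0
((0.536651611328125, -0.4124039113521576), (0.047579795122146606, 0.014189326204359531), 86.71372985839844) 110
[ 0.53731721 -0.14538572  0.29141252] [-0.358 -0.005  1.521  0.002  1.626 -0.275] [1.50342324 2.59974593 0.78463534] [ 0.05202792 -0.02202743 -0.01040857]
```

View pics/top1.png

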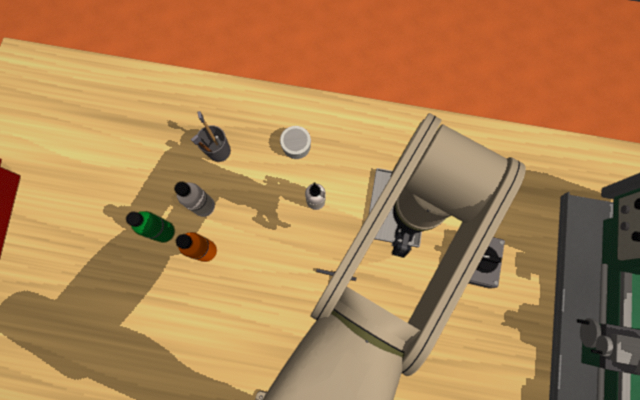

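The bar now lies at 86.7°, so the isolator is off; the picture shows the arm clear of it at (488,262). Next I'll start tilting the tool towards +y in free space. This also gives me joint data for the kinematics.

```bash
cat > log.py <<'E'
from rig import manip;import json
o=manip.observe();r=[o['joint_positions'].tolist(),o['position'].tolist(),o['orientation'].tolist()]
open('log.txt','a').write(json.dumps(r)+'\n');print(o['joint_positions'].round(3))
E
python3 log.py
python3 -m creep '0.01 0 0 -0.02 0.05 0.03 -1; 0.02 0 0 -0.05 0.12 0.06 -1; 0.035 0 0 -0.08 0.2 0.1 -1; 0.05 0 0 -0.12 0.3 0.13 -1; 0.065 0 0 -0.16 0.38 0.15 -1; 0.075 0 0 -0.2 0.45 0.15 -1; 0.083 0 0 -0.22 0.5 0.15 -1; 0.083 0 0 -0.22 0.5 0.15 -1'; python3 log.py
python3 -m creep '0.01 0 0 0 0 0 -1; 0.025 0 0 0 0 0 -1; 0.04 0 0 0 0 0 -1; 0.05 0 0 0 0 0 -1; 0.06 0 0 0 0 0 -1; 0.07 0 0 0 0 0 -1; 0.07 0 0 0 0 0 -1; 0.07 0 0 0 0 0 -1'; python3 log.py
```

```text
[-0.358 -0.005  1.521  0.002  1.626 -0.275]
time_s: 6.55
position: [0.4483, 0.0505, 0.3505]
orientation: [-0.191, 0.712, 0.653, 0.175]
ft_force: [0.8, -0.2, 0.4]
finger_gap: 0.0852
gripper_force: 0.0
[-0.395 -0.253  1.728  0.499  1.848 -0.215]
time_s: 7.35
position: [0.4494, 0.0491, 0.3505]
orientation: [-0.34, 0.654, 0.6, 0.312]
ft_force: [-0.2, -0.2, -0.5]
finger_gap: 0.0852
gripper_force: 0.0
[-0.607 -0.084  1.772  0.822  1.978 -0.39 ]
```

```bash
cat > kin.py <<'E'
import numpy as np, json
from scipy.spatial.transform import Rotation as Ro
from scipy.optimize import least_squares
D=[json.loads(l) for l in open('log.txt')]
D+=[[[-1.26236,.1311,1.48915,0,1.52299,-.08542],[.23011,-.5536,.23035],[-.0008,.98067,.19565,0]],
    [[-.72708,.43443,1.40217,.00077,1.31282,-.64552],[.535,-.4071,.0833],[-.004,.735,.678,0]]]
def fk(q,p,s):
    h,a1,L2,L3,e,L6=p
    R=Ro.from_euler('ZYZYZ',[q[0],q[1]+q[2],s*q[3],q[4],q[5]+np.pi/2])
    F=q[1]+q[2]
    r=a1+L2*np.sin(q[1])+L3*np.sin(F)-e*np.cos(F);z=h+L2*np.cos(q[1])+L3*np.cos(F)+e*np.sin(F)
    return np.array([r*np.cos(q[0]),r*np.sin(q[0]),z])+R.as_matrix()[:,2]*L6,R
W=lambda w:Ro.from_quat([*w[1:],w[0]])
def fit():
    for s in(1,-1):print(s,[round(np.degrees((fk(d[0],[0]*6,s)[1].inv()*W(d[2])).magnitude()),2) for d in D])
    S=[s for s in(1,-1) if sum((fk(d[0],[0]*6,s)[1].inv()*W(d[2])).magnitude() for d in D)<.2]
    s=S[0] if S else 1
    f=least_squares(lambda p:np.concatenate([fk(d[0],p,s)[0]-d[1] for d in D]+[1e-3*(p-[.3,0,.315,.55,0,.25])]),[.3,0,.315,.55,0,.25])
    print(f.x.round(4),[ (np.linalg.norm(fk(d[0],f.x,s)[0]-d[1])*1e3).round(1) for d in D]);return f.x,s
LO=np.array([-2.96,-.89,.02,-1.34,0,-2.66]);HI=np.array([2.96,2.26,2.5,4.48,2.73,2.66])
def ik(pos,R,p,s,q0):
    def g(q):
        x,r=fk(q,p,s);return np.concatenate([(x-pos)*5,(r.inv()*R).as_rotvec()])
    f=least_squares(g,np.clip(q0,LO+.01,HI-.01),bounds=(LO,HI));return f.x,np.linalg.norm(f.fun)
def tool(d,x_el):   # tool z horizontal at azimuth d, tool x turned x_el about z from up
    d=np.radians(d);z=np.array([np.cos(d),np.sin(d),0]);x=np.array([0,0,1.]);M=np.c_[x,np.cross(z,x),z]
    return Ro.from_matrix(M)*Ro.from_euler('z',x_el,degrees=True)
if __name__=="__main__":
    p,s=fit()
    for d in(60,75,85):
        for nm,pos,els in(("grasp",(.554,.356,.09),(0,)),("lift",(.5,.3,.35),(0,90,180,-90,-180)),("mid",(.5,.05,.35),(0,180,-180)),("tray",(.647,-.175,.1),(0,))):
            g=np.array(pos)+.019*np.array([np.cos(np.radians(d)),np.sin(np.radians(d)),0])
            for el in els:
                q,e=ik(g,tool(d,el),p,s,D[2][0]);print(d,nm,el,q.round(2),round(e,4))
E
python3 kin.py
```

```text
Traceback (most recent call last):
  File "kin.py", line 29, in <module>
    p,s=fit()
        ~~~^^
  File "kin.py", line 15, in fit
    for s in(1,-1):print(s,[round(np.degrees((fk(d[0],[0]*6,s)[1].inv()*W(d[2])).magnitude()),2) for d in D])
                                              ~~^^^^^^^^^^^^^^
  File "kin.py", line 9, in fk
    R=Ro.from_euler('ZYZYZ',[q[0],q[1]+q[2],s*q[3],q[4],q[5]+np.pi/2])
  File "scipy/spatial/transform/_rotation.pyx", line 1413, in scipy.spatial.transform._rotation.Rotation.from_euler
ValueError: Expected axis specification to be a non-empty string of upto 3 characters, got ZYZYZ
```

```bash
sed -i "s|R=Ro.from_euler('ZYZYZ',.*|R=Ro.from_euler('ZYZ',[q[0],q[1]+q[2],s*q[3]])*Ro.from_euler('YZ',[q[4],q[5]+np.pi/2])|" kin.py; python3 kin.py
```

```text
1 [np.float64(0.0), np.float64(0.0), np.float64(0.0), np.float64(0.01), np.float64(0.06)]
-1 [np.float64(0.21), np.float64(57.23), np.float64(94.22), np.float64(0.01), np.float64(0.1)]
[ 0.3319 -0.0063  0.2598  0.5653  0.0988  0.4387] [np.float64(51.8), np.float64(18.1), np.float64(20.4), np.float64(52.0), np.float64(51.7)]
60 grasp 0 [-0.03  0.3   2.5   2.02  1.43 -1.26] 0.028
60 lift 0 [-0.26 -0.37  2.5   1.56  1.56 -0.56] 0.2827
60 lift 90 [-0.26 -0.37  2.5   1.56  1.56  1.01] 0.2827
60 lift 180 [-0.05 -0.89  2.5   1.07  1.19 -2.66] 0.5941
60 lift -90 [-0.26 -0.37  2.5   1.56  1.56 -2.13] 0.2827
60 lift -180 [-0.05 -0.89  2.5   1.07  1.19 -2.66] 0.5941
60 mid 0 [-0.82 -0.35  2.5   1.4   1.83 -0.6 ] 0.0102
60 mid 180 [-0.68 -0.89  2.5   1.13  1.57 -2.66] 0.749
60 mid -180 [-0.68 -0.89  2.5   1.13  1.57 -2.66] 0.749
60 tray 0 [-0.89  1.15  1.23  1.3   1.82 -0.84] 0.0
75 grasp 0 [-0.11  0.5   2.2   1.71  1.51 -1.14] 0.0
75 lift 0 [-0.26 -0.35  2.5   1.54  1.61 -0.58] 0.055
75 lift 90 [-0.26 -0.35  2.5   1.54  1.61  1.  ] 0.055
75 lift 180 [-0.26 -0.35  2.5   1.54  1.61  2.57] 0.055
7
[... 155 characters left out ...]
66] 0.0
75 mid 180 [-0.74  0.05  2.12  1.29  1.96  2.48] 0.0
75 mid -180 [-0.74  0.05  2.12  1.29  1.96  2.48] 0.0
75 tray 0 [-0.82  1.73  0.35  1.27  2.05 -0.58] 0.0
85 grasp 0 [-0.12  0.68  1.95  1.54  1.59 -1.06] 0.0
85 lift 0 [-0.25 -0.14  2.32  1.48  1.7  -0.61] 0.0
85 lift 90 [-0.25 -0.14  2.32  1.48  1.7   0.96] 0.0
85 lift 180 [-0.25 -0.14  2.32  1.48  1.7   2.53] 0.0
85 lift -90 [-0.25 -0.14  2.32  1.48  1.7  -2.18] 0.0
85 lift -180 [-0.25 -0.14  2.32  1.48  1.7   2.53] 0.0
85 mid 0 [-0.67  0.28  1.87  1.22  2.05 -0.67] 0.0
85 mid 180 [-0.67  0.28  1.87  1.22  2.05  2.47] 0.0
85 mid -180 [-0.67  0.28  1.87  1.22  2.05  2.47] 0.0
85 tray 0 [-0.81  1.83  0.17  1.25  2.1  -0.53] 0.1328
```

```bash
python3 - <<'E'
s=open('kin.py').read()
a=s.index("def fk");b=s.index("W=lambda")
s=s[:a]+'''def fk(q,p,s):
    h,a1,L2,L3,e,L6,y1,y2,w=p
    F=q[1]+q[2];R4=Ro.from_euler('ZYZ',[q[0],F,q[3]]);R5=R4*Ro.from_euler('Y',q[4])
    r=a1+L2*np.sin(q[1])+L3*np.sin(F)-e*np.cos(F);z=h+L2*np.cos(q[1])+L3*np.cos(F)+e*np.sin(F)
    return Ro.from_euler('Z',q[0]).apply([r,y1,z])+R4.apply([0,y2,0])+R5.apply([w,0,L6]),R5*Ro.from_euler('Z',q[5]+np.pi/2)
'''+s[b:]
s=s.replace("[0]*6","[0]*9").replace(".55,0,.25]",".55,0,.25,0,0,0]")
open('kin.py','w').write(s)
E
python3 kin.py
```

```text
1 [np.float64(0.0), np.float64(0.0), np.float64(0.0), np.float64(0.01), np.float64(0.06)]
-1 [np.float64(0.0), np.float64(0.0), np.float64(0.0), np.float64(0.01), np.float64(0.06)]
[ 3.181e-01  0.000e+00  3.691e-01  5.535e-01 -6.150e-02  3.648e-01
  5.120e-02 -0.000e+00  1.000e-04] [np.float64(0.0), np.float64(0.0), np.float64(0.0), np.float64(0.0), np.float64(0.0)]
60 grasp 0 [ 0.01  0.61  2.11  2.07  1.36 -1.2 ] 0.0
60 lift 0 [-0.16 -0.39  2.44  1.75  1.25 -0.51] 0.0
60 lift 90 [-0.16 -0.39  2.44  1.75  1.25  1.06] 0.0
60 lift 180 [ 0.12 -0.89  2.47  1.1   0.74 -2.66] 0.4521
60 lift -90 [-0.16 -0.39  2.44  1.75  1.25 -2.08] 0.0
60 lift -180 [ 0.12 -0.89  2.47  1.1   0.74 -2.66] 0.4521
60 mid 0 [-0.78 -0.1   2.2   1.44  1.79 -0.55] 0.0
60 mid 180 [-0.68 -0.89  2.44  1.23  1.41 -2.66] 0.6891
60 mid -180 [-0.68 -0.89  2.44  1.23  1.41 -2.66] 0.6891
60 tray 0 [-0.86  0.98  1.34  1.33  1.82 -0.78] 0.0
75 grasp 0 [-0.06  0.7   1.92  1.74  1.47 -1.05] 0.0
75 lift 0 [-0.21 -0.1   2.2   1.6   1.52 -0.54] 0.0
75 lift 90 [-0.21 -0.1   2.2   1.6   1.52  1.03] 0.0
75 lift 180 [-0.21 -0.1   2.2 
[... 173 characters left out ...]
-0.58] 0.0
75 mid 180 [-0.71  0.14  1.96  1.33  1.95  2.56] 0.0
75 mid -180 [-0.71  0.14  1.96  1.33  1.95  2.56] 0.0
75 tray 0 [-0.81  1.15  1.04  1.23  2.01 -0.69] 0.0
85 grasp 0 [-0.08  0.78  1.76  1.58  1.56 -0.97] 0.0
85 lift 0 [-0.2   0.07  2.04  1.51  1.67 -0.54] 0.0
85 lift 90 [-0.2   0.07  2.04  1.51  1.67  1.03] 0.0
85 lift 180 [-0.2   0.07  2.04  1.51  1.67  2.6 ] 0.0
85 lift -90 [-0.2   0.07  2.04  1.51  1.67 -2.11] 0.0
85 lift -180 [-0.2   0.07  2.04  1.51  1.67  2.6 ] 0.0
85 mid 0 [-0.65  0.27  1.81  1.27  2.06 -0.58] 0.0
85 mid 180 [-0.65  0.27  1.81  1.27  2.06  2.56] 0.0
85 mid -180 [-0.65  0.27  1.81  1.27  2.06  2.56] 0.0
85 tray 0 [-0.76  1.28  0.81  1.2   2.15 -0.63] 0.0
```

The kinematic model now fits exactly. Next I'll check a waypoint plan against the joint ranges.

```bash
cat > plan.py <<'E'
from kin import *
p,s=fit();q=np.array(D[2][0]);x0=np.array(D[2][1]);R0=W(D[2][2])
def dirv(d):return np.array([np.cos(np.radians(d)),np.sin(np.radians(d)),0])
b=np.array([.554,.356,0]);t=np.array([.647,-.175,0]);z=np.array([0,0,1.])
WP=[("B",np.array([.5,.13,.32]),75,0),("B2",b-.09*dirv(75)+.32*z,75,0),("C",b-.09*dirv(75)+.1*z,75,0),("G",b+.022*dirv(75)+.1*z,75,0),
("L",b+.022*dirv(75)+.3*z,75,0),("F0",np.array([.48,.15,.27]),75,0),("F90",np.array([.48,.15,.27]),75,90),("F180",np.array([.48,.15,.27]),75,180),
("F0",np.array([.48,.15,.27]),75,0),("T1",np.array([.5,-.1,.3]),40,0),("T2",t+.022*dirv(10)+.25*z,10,0),("T3",t+.022*dirv(10)+.103*z,10,0)]
for n,x,d,el in WP:
    R=tool(d,el);dv=(R*R0.inv()).as_rotvec(degrees=True)
    for k in np.linspace(.1,1,10):
        Rk=Ro.from_rotvec(k*(R*R0.inv()).as_rotvec())*R0; qn,e=ik(x0+k*(x-x0),Rk,p,s,q)
        if e>1e-3 or abs(qn-q).max()>.35:print("  !",k,e.round(4),qn.round(2))
        q=qn
    print(n,x.round(4),"shift/400",((x-x0)/.4).round(4),"turn/360",(dv/360).round(4),"q",q.round(2));x0,R0=x,R
E
python3 plan.py
```

```text
1 [np.float64(0.0), np.float64(0.0), np.float64(0.0), np.float64(0.01), np.float64(0.06)]
-1 [np.float64(0.0), np.float64(0.0), np.float64(0.0), np.float64(0.01), np.float64(0.06)]
[ 3.181e-01  0.000e+00  3.691e-01  5.535e-01 -6.150e-02  3.648e-01
  5.120e-02 -0.000e+00  1.000e-04] [np.float64(0.0), np.float64(0.0), np.float64(0.0), np.float64(0.0), np.float64(0.0)]
B [0.5  0.13 0.32] shift/400 [ 0.1265  0.2023 -0.0762] turn/360 [ 0.0949 -0.026  -0.0361] q [-0.61  0.11  2.07  1.37  1.86 -0.63]
B2 [0.5307 0.2691 0.32  ] shift/400 [0.0768 0.3477 0.    ] turn/360 [0. 0. 0.] q [-0.3   0.06  2.12  1.55  1.61 -0.61]
C [0.5307 0.2691 0.1   ] shift/400 [ 0.    0.   -0.55] turn/360 [0. 0. 0.] q [-0.3   0.65  1.98  1.53  1.59 -1.06]
G [0.5597 0.3773 0.1   ] shift/400 [0.0725 0.2705 0.    ] turn/360 [0. 0. 0.] q [-0.06  0.68  1.92  1.75  1.47 -1.04]
L [0.5597 0.3773 0.3   ] shift/400 [0.  0.  0.5] turn/360 [0. 0. 0.] q [-0.06  0.16  2.06  1.7   1.41 -0.66]
F0 [0.48 0.15 0.27] shift/400 [-0.1992 -0.5681 -0.075 ] turn/360 [0. 0. 0.] q [-0.6   0.16  2.14  1.34  1.82 -0.75]
F90 [0.48 0.15 0.27] shift/400 [0. 0. 0.] turn/360 [0.0647 0.2415 0.    ] q [-0.6   0.16  2.14  1.34  1.82  0.82]
F180 [0.48 0.15 0.27] shift/400 [0. 0. 0.] turn/360 [ 0.0647  0.2415 -0.    ] q [-0.6   0.16  2.14  1.34  1.82  2.39]
F0 [0.48 0.15 0.27] shift/400 [0. 0. 0.] turn/360 [-0.1294 -0.483   0.    ] q [-0.6   0.16  2.14  1.34  1.82 -0.75]
T1 [ 0.5 -0.1  0.3] shift/400 [ 0.05  -0.625  0.075] turn/360 [ 0.      0.     -0.0972] q [-1.12 -0.01  2.24  1.42  1.76 -0.67]
T2 [ 0.6687 -0.1712  0.25  ] shift/400 [ 0.4217 -0.1779 -0.125 ] turn/360 [ 0.      0.     -0.0833] q [-0.78  0.1   2.26  2.03  1.15 -0.89]
T3 [ 0.6687 -0.1712  0.103 ] shift/400 [ 0.      0.     -0.3675] turn/360 [0. 0. 0.] q [-0.78  0.57  2.12  2.14  1.32 -1.2 ]
```

```bash
python3 -m creep '0.01 -0.003 -0.004 0.01 0.02 -0.01 -1; 0.025 -0.007 -0.01 0.03 0.05 -0.02 -1; 0.042 -0.012 -0.016 0.06 0.09 -0.03 -1; 0.06 -0.016 -0.022 0.08 0.13 -0.05 -1; 0.075 -0.02 -0.028 0.1 0.16 -0.06 -1; 0.09 -0.024 -0.034 0.12 0.19 -0.07 -1; 0.0949 -0.026 -0.0361 0.1265 0.2023 -0.0762 -1; 0.0949 -0.026 -0.0361 0.1265 0.2023 -0.0762 -1'; python3 -m creep '0 0 0 0.01 0.04 0 -1; 0 0 0 0.025 0.1 0 -1; 0 0 0 0.04 0.17 0 -1; 0 0 0 0.055 0.24 0 -1; 0 0 0 0.065 0.3 0 -1; 0 0 0 0.075 0.34 0 -1; 0 0 0 0.0768 0.3477 0 -1; 0 0 0 0.0768 0.3477 0 -1'; python3 -m creep '0 0 0 0 0 -0.04 -1; 0 0 0 0 0 -0.12 -1; 0 0 0 0 0 -0.2 -1; 0 0 0 0 0 -0.29 -1; 0 0 0 0 0 -0.38 -1; 0 0 0 0 0 -0.46 -1; 0 0 0 0 0 -0.52 -1; 0 0 0 0 0 -0.55 -1'
python3 - <<'E'
from h import *
for n in("scene",):
    im,d=manip.capture(n);cv2.imwrite("pics/pre.png",cv2.resize(im[60:260,150:450],(750,500))[...,::-1])
o=manip.observe();print(o['position'],o['orientation'].round(3),o['ft_force'].round(1),o['joint_positions'].round(2))
E
```

```text
time_s: 8.15
position: [0.499, 0.132, 0.3192]
orientation: [-0.432, 0.56, 0.43, 0.561]
ft_force: [0.4, -0.5, 0.2]
finger_gap: 0.0853
gripper_force: 0.0
time_s: 8.95
position: [0.5304, 0.2703, 0.3217]
orientation: [-0.43, 0.559, 0.432, 0.562]
ft_force: [-1.2, -0.6, 0.4]
finger_gap: 0.0855
gripper_force: 0.0
time_s: 9.75
position: [0.5304, 0.2689, 0.0985]
orientation: [-0.431, 0.561, 0.43, 0.561]
ft_force: [0.6, 0.3, 0.8]
finger_gap: 0.0853
gripper_force: 0.0
[0.53006955 0.26900095 0.09766578] [-0.431  0.561  0.43   0.561] [-1.9 -0.5 -0.1] [-0.3   0.66  1.98  1.53  1.59 -1.06]
```

View pics/pre.png

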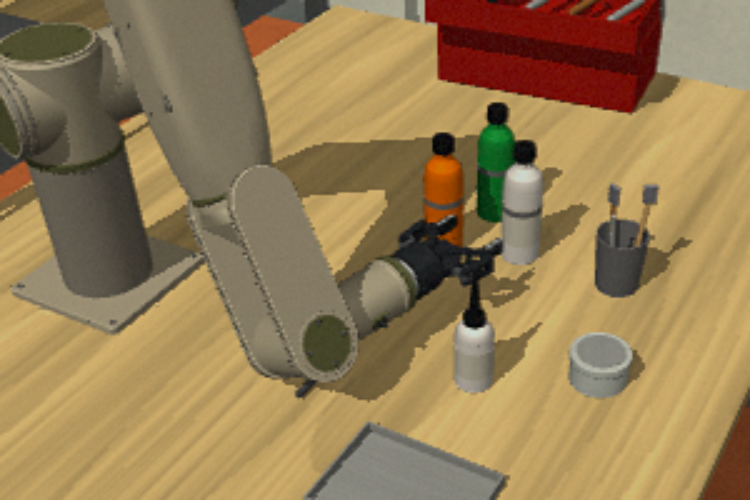

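The gripper, at (440,250) in the crop, stands open and level in front of the white bottle at (522,210). The wrist, at (310,350), hovers over the chuck key. I'll go straight in.

```bash
python3 -m creep '0 0 0 0.007 0.026 0.002 -1; 0 0 0 0.018 0.067 0.004 -1; 0 0 0 0.03 0.112 0.005 -1; 0 0 0 0.043 0.16 0.005 -1; 0 0 0 0.055 0.205 0.005 -1; 0 0 0 0.065 0.243 0.005 -1; 0 0 0 0.0725 0.2705 0.005 -1; 0 0 0 0.0725 0.2705 0.005 -1' 80; python3 -m creep '0 0 0 0 0 0 -0.6; 0 0 0 0 0 0 -0.4; 0 0 0 0 0 0 0; 0 0 0 0 0 0 1; 0 0 0 0 0 0 1; 0 0 0 0 0 0 1; 0 0 0 0 0 0 1; 0 0 0 0 0 0 1' 80
```

```text
time_s: 10.6
position: [0.5597, 0.3794, 0.1039]
orientation: [-0.431, 0.559, 0.431, 0.562]
ft_force: [0.1, 0.2, -0.6]
finger_gap: 0.0851
gripper_force: 0.0
time_s: 11.4
position: [0.5594, 0.3779, 0.1028]
orientation: [-0.431, 0.56, 0.43, 0.562]
ft_force: [-3.3, -2.1, 4.7]
finger_gap: 0.06
gripper_force: 85.2
```

```bash
python3 -m creep '0 0 0 0 0 0.02 1; 0 0 0 0 0 0.07 1; 0 0 0 0 0 0.14 1; 0 0 0 0 0 0.22 1; 0 0 0 0 0 0.3 1; 0 0 0 0 0 0.38 1; 0 0 0 0 0 0.45 1; 0 0 0 0 0 0.5 1'; python3 -m creep '0 0 0 -0.01 -0.03 0 1; 0 0 0 -0.04 -0.11 0 1; 0 0 0 -0.07 -0.2 0 1; 0 0 0 -0.105 -0.3 0 1; 0 0 0 -0.14 -0.4 -0.02 1; 0 0 0 -0.17 -0.48 -0.04 1; 0 0 0 -0.19 -0.54 -0.06 1; 0 0 0 -0.2 -0.57 -0.075 1'; python3 -m creep '0.008 0.03 0 0 0 0 1; 0.017 0.062 0 0 0 0 1; 0.025 0.093 0 0 0 0 1; 0.033 0.125 0 0 0 0 1; 0.042 0.156 0 0 0 0 1; 0.05 0.187 0 0 0 0 1; 0.058 0.215 0 0 0 0 1; 0.0647 0.2415 0 0 0 0 1'; python3 log.py
```

```text
time_s: 12.2
position: [0.5595, 0.3779, 0.3037]
orientation: [-0.43, 0.56, 0.431, 0.562]
ft_force: [-0.5, -0.7, -4.4]
finger_gap: 0.0597
gripper_force: 86.0
time_s: 13.0
position: [0.4788, 0.148, 0.2708]
orientation: [-0.43, 0.561, 0.429, 0.562]
ft_force: [0.2, -0.4, -4.4]
finger_gap: 0.0597
gripper_force: 88.6
time_s: 13.8
position: [0.479, 0.1504, 0.2714]
orientation: [-0.673, 0.706, 0.035, 0.218]
ft_force: [0.3, 0.0, -6.4]
finger_gap: 0.0598
gripper_force: 88.6
[-0.602  0.152  2.141  1.343  1.823  0.456]
```

```bash
python3 -m creep '0.005 0.019 0 0 0 0 1; 0.011 0.04 0 0 0 0 1; 0.017 0.062 0 0 0 0 1; 0.022 0.083 0 0 0 0 1; 0.028 0.104 0 0 0 0 1; 0.034 0.125 0 0 0 0 1; 0.04 0.146 0 0 0 0 1; 0.0431 0.161 0 0 0 0 1'; python3 -m creep '0.005 0.019 0 0 0 0 1; 0.011 0.04 0 0 0 0 1; 0.017 0.062 0 0 0 0 1; 0.022 0.083 0 0 0 0 1; 0.028 0.104 0 0 0 0 1; 0.034 0.125 0 0 0 0 1; 0.0368 0.137 0 0 0 0 1; 0.0368 0.137 0 0 0 0 1';  python3 -m creep '0 0 0 0 0 0 1; 0 0 0 0 0 0 1; 0 0 0 0 0 0 1; 0 0 0 0 0 0 1; 0 0 0 0 0 0 1; 0 0 0 0 0 0 1; 0 0 0 0 0 0 1; 0 0 0 0 0 0 1'; python3 - <<'E'
from h import *; from kin import W
im,d=manip.capture("scene");cv2.imwrite("pics/flip.png",cv2.resize(im[60:260,150:450],(750,500))[...,::-1])
o=manip.observe();print(W(o['orientation']).as_matrix().round(3),o['joint_positions'].round(2))
E
```

```text
time_s: 14.6
position: [0.4789, 0.1505, 0.2712]
orientation: [0.691, -0.63, 0.323, 0.147]
ft_force: [0.6, -0.6, -5.1]
finger_gap: 0.0601
gripper_force: 88.5
time_s: 15.4
position: [0.479, 0.1504, 0.2715]
orientation: [0.561, -0.431, 0.561, 0.429]
ft_force: [0.0, 0.1, -5.5]
finger_gap: 0.0598
gripper_force: 88.6
time_s: 16.2
position: [0.4794, 0.1501, 0.2724]
orientation: [0.561, -0.432, 0.561, 0.429]
ft_force: [0.2, -0.2, -5.4]
finger_gap: 0.0598
gripper_force: 88.6
[[ 0.004 -0.966  0.259]
 [-0.003  0.259  0.966]
 [-1.    -0.004 -0.002]] [-0.6   0.15  2.14  1.34  1.82  2.39]
```

View pics/flip.png

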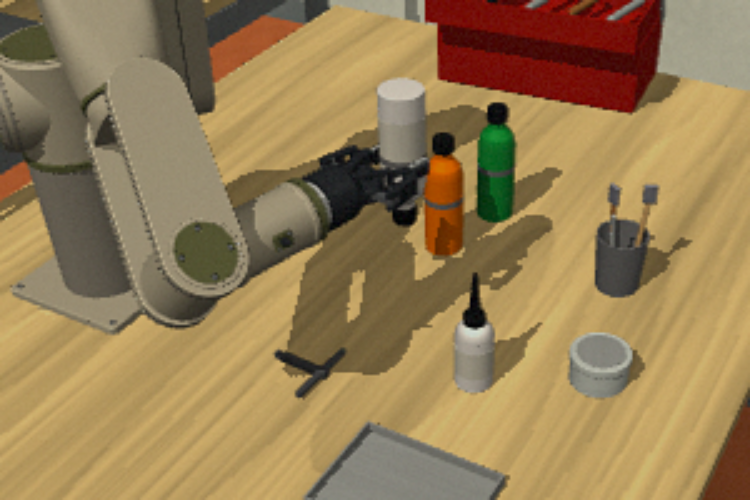

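The bottle is upside down, cap at (403,215), clear of its neighbours. I'll hold it there, then turn it back.

```bash
python3 -m creep '0 0 0 0 0 0 1; 0 0 0 0 0 0 1; 0 0 0 0 0 0 1; 0 0 0 0 0 0 1; 0 0 0 0 0 0 1; 0 0 0 0 0 0 1; 0 0 0 0 0 0 1; 0 0 0 0 0 0 1' >/dev/null;  python3 -m creep '0 0 0 0 0 0 1; 0 0 0 0 0 0 1; 0 0 0 0 0 0 1; 0 0 0 0 0 0 1; 0 0 0 0 0 0 1; 0 0 0 0 0 0 1; 0 0 0 0 0 0 1; 0 0 0 0 0 0 1'
python3 -m creep '-0.003 -0.012 0 0 0 0 1; -0.008 -0.031 0 0 0 0 1; -0.014 -0.052 0 0 0 0 1; -0.02 -0.074 0 0 0 0 1; -0.026 -0.096 0 0 0 0 1; -0.032 -0.118 0 0 0 0 1; -0.038 -0.14 0 0 0 0 1; -0.0431 -0.161 0 0 0 0 1'
python3 -m creep '-0.006 -0.022 0 0 0 0 1; -0.012 -0.044 0 0 0 0 1; -0.017 -0.062 0 0 0 0 1; -0.022 -0.083 0 0 0 0 1; -0.028 -0.104 0 0 0 0 1; -0.034 -0.125 0 0 0 0 1; -0.04 -0.146 0 0 0 0 1; -0.0431 -0.161 0 0 0 0 1'
python3 -m creep '-0.006 -0.022 0 0 0 0 1; -0.012 -0.044 0 0 0 0 1; -0.018 -0.066 0 0 0 0 1; -0.024 -0.088 0 0 0 0 1; -0.03 -0.11 0 0 0 0 1; -0.036 -0.134 0 0 0 0 1; -0.041 -0.152 0 0 0 0 1; -0.0431 -0.161 0 0 0 0 1'; python3 log.py
```

```text
time_s: 17.85
position: [0.4794, 0.1501, 0.2724]
orientation: [0.561, -0.432, 0.561, 0.429]
ft_force: [-0.1, -0.8, -5.2]
finger_gap: 0.0599
gripper_force: 88.6
time_s: 18.65
position: [0.4794, 0.1501, 0.2725]
orientation: [0.701, -0.655, 0.268, 0.088]
ft_force: [-0.1, 0.3, -4.7]
finger_gap: 0.0598
gripper_force: 88.6
time_s: 19.45
position: [0.4794, 0.1501, 0.2726]
orientation: [-0.652, 0.7, 0.095, 0.274]
ft_force: [0.3, 0.5, -5.4]
finger_gap: 0.0598
gripper_force: 88.6
time_s: 20.25
position: [0.4794, 0.1501, 0.2724]
orientation: [-0.429, 0.558, 0.433, 0.563]
ft_force: [0.0, 1.1, -4.3]
finger_gap: 0.0596
gripper_force: 88.6
[-0.601  0.154  2.137  1.343  1.826 -0.758]
```

```bash
python3 -m creep '0 0 -0.003 0 -0.02 0.02 1; 0 0 -0.012 0 -0.08 0.06 1; 0 0 -0.025 0.01 -0.17 0.1 1; 0 0 -0.04 0.02 -0.27 0.13 1; 0 0 -0.056 0.03 -0.37 0.144 1; 0 0 -0.072 0.04 -0.47 0.144 1; 0 0 -0.086 0.05 -0.56 0.144 1; 0 0 -0.0972 0.0515 -0.625 0.144 1'; python3 -m creep '0 0 -0.008 0.03 -0.015 0 1; 0 0 -0.02 0.09 -0.04 0 1; 0 0 -0.033 0.16 -0.07 -0.02 1; 0 0 -0.046 0.23 -0.1 -0.05 1; 0 0 -0.058 0.3 -0.13 -0.1 1; 0 0 -0.07 0.36 -0.155 -0.14 1; 0 0 -0.08 0.41 -0.172 -0.18 1; 0 0 -0.0833 0.4217 -0.178 -0.2 1'
python3 -m creep '0 0 0 0 0 -0.03 1; 0 0 0 0 0 -0.08 1; 0 0 0 0 0 -0.14 1; 0 0 0 0 0 -0.2 1; 0 0 0 0 0 -0.25 1; 0 0 0 0 0 -0.28 1; 0 0 0 0 0 -0.3 1; 0 0 0 0 0 -0.3 1'
python3 - <<'E'
from h import *; from kin import W
a,_=manip.capture("scene");b,_=manip.capture("top")
cv2.imwrite("pics/pl.png",np.hstack([cv2.resize(a[140:340,180:380],(400,400)),cv2.resize(b[110:310,330:530],(400,400))])[...,::-1])
o=manip.observe();print(o['position'],W(o['orientation']).as_matrix().round(3),o['joint_positions'].round(2))
E
```

```text
time_s: 21.05
position: [0.4997, -0.1026, 0.3309]
orientation: [-0.239, 0.664, 0.241, 0.666]
ft_force: [0.4, 0.1, -4.3]
finger_gap: 0.0601
gripper_force: 88.6
time_s: 21.85
position: [0.669, -0.1709, 0.2485]
orientation: [-0.061, 0.704, 0.061, 0.705]
ft_force: [0.2, 0.7, -3.7]
finger_gap: 0.0598
gripper_force: 88.7
time_s: 22.65
position: [0.6682, -0.1714, 0.1291]
orientation: [-0.061, 0.704, 0.062, 0.705]
ft_force: [-1.0, -0.2, -5.1]
finger_gap: 0.0598
gripper_force: 88.7
[ 0.66875292 -0.17164117  0.13075704] [[-0.003  0.174  0.985]
 [ 0.003 -0.985  0.174]
 [ 1.     0.004  0.003]] [-0.78  0.49  2.15  2.13  1.29 -1.15]
```

View pics/pl.png

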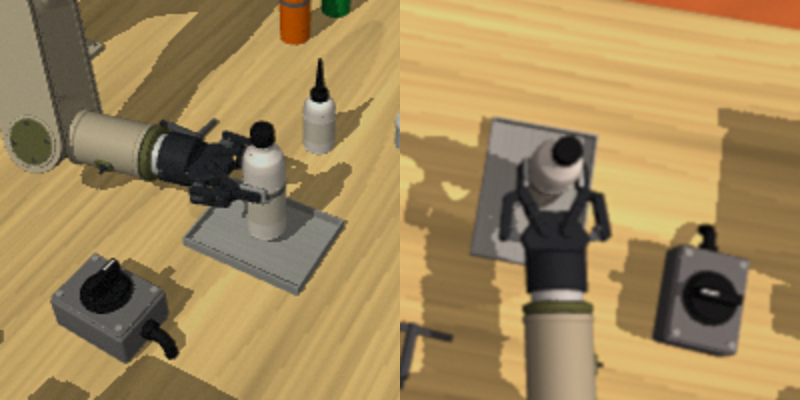

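The bottle is upright over the tray in both halves, base at (268,240) on the left, and the isolator bar is off. I'll lower it slowly.

```bash
python3 -m creep '0 0 0 0 0 -0.008 1; 0 0 0 0 0 -0.018 1; 0 0 0 0 0 -0.028 1; 0 0 0 0 0 -0.036 1; 0 0 0 0 0 -0.042 1; 0 0 0 0 0 -0.047 1; 0 0 0 0 0 -0.05 1; 0 0 0 0 0 -0.05 1' 80;  python3 -m creep '0 0 0 0 0 -0.001 1; 0 0 0 0 0 -0.002 1; 0 0 0 0 0 -0.003 1; 0 0 0 0 0 -0.004 1; 0 0 0 0 0 -0.005 1; 0 0 0 0 0 -0.006 1; 0 0 0 0 0 -0.006 1; 0 0 0 0 0 -0.006 1'
```

```text
time_s: 23.55
position: [0.6686, -0.1711, 0.1098]
orientation: [-0.061, 0.704, 0.063, 0.705]
ft_force: [0.4, 0.2, -4.6]
finger_gap: 0.0599
gripper_force: 88.6
time_s: 24.35
position: [0.6687, -0.1711, 0.1076]
orientation: [-0.061, 0.704, 0.064, 0.705]
ft_force: [0.1, -0.2, -5.9]
finger_gap: 0.06
gripper_force: 88.6
```

```bash
python3 -m creep '0 0 0 0 0 -0.001 1; 0 0 0 0 0 -0.0015 1; 0 0 0 0 0 -0.002 1; 0 0 0 0 0 -0.0025 1; 0 0 0 0 0 -0.003 1; 0 0 0 0 0 -0.0035 1; 0 0 0 0 0 -0.004 1; 0 0 0 0 0 -0.004 1'
```

```text
time_s: 25.15
position: [0.6686, -0.1711, 0.106]
orientation: [-0.061, 0.704, 0.063, 0.705]
ft_force: [-0.2, -0.6, -5.0]
finger_gap: 0.0598
gripper_force: 88.6
```

```bash
for i in 1 2; do python3 -m creep '0 0 0 0 0 -0.0005 1; 0 0 0 0 0 -0.001 1; 0 0 0 0 0 -0.0015 1; 0 0 0 0 0 -0.002 1; 0 0 0 0 0 -0.0025 1; 0 0 0 0 0 -0.0025 1; 0 0 0 0 0 -0.0025 1; 0 0 0 0 0 -0.0025 1'; done
```

```text
time_s: 25.95
position: [0.6688, -0.1711, 0.1057]
orientation: [-0.061, 0.703, 0.064, 0.706]
ft_force: [-1.4, 3.2, 3.1]
finger_gap: 0.0598
gripper_force: 88.8
time_s: 26.75
position: [0.669, -0.171, 0.1057]
orientation: [-0.061, 0.702, 0.064, 0.706]
ft_force: [-2.9, 3.3, 8.3]
finger_gap: 0.0597
gripper_force: 89.0
```

Contact: the force has risen to +8 N. I'll ease back slightly and open slowly.

```bash
python3 -m creep '0 0 0 0 0 0.001 1; 0 0 0 0 0 0.002 1; 0 0 0 0 0 0.002 1; 0 0 0 0 0 0.002 0.4; 0 0 0 0 0 0.002 -0.2; 0 0 0 0 0 0.002 -0.4; 0 0 0 0 0 0.002 -0.5; 0 0 0 0 0 0.002 -0.6' 30; python3 -m creep '0 0 0 0 0 0 -0.8; 0 0 0 0 0 0 -1; 0 0 0 0 0 0 -1; 0 0 0 0 0 0 -1; 0 0 0 0 0 0 -1; 0 0 0 0 0 0 -1; 0 0 0 0 0 0 -1; 0 0 0 0 0 0 -1'
```

```text
time_s: 27.55
position: [0.6686, -0.1714, 0.1044]
orientation: [-0.06, 0.704, 0.063, 0.705]
ft_force: [-0.0, -0.1, -0.4]
finger_gap: 0.0683
gripper_force: 0.0
time_s: 28.35
position: [0.6686, -0.171, 0.1048]
orientation: [-0.061, 0.704, 0.064, 0.705]
ft_force: [1.0, -0.7, 0.3]
finger_gap: 0.0854
gripper_force: 0.0
```

Now I'll back out along -d (azimuth 10°), rise and check.

```bash
python3 -m creep '0 0 0 -0.02 -0.0035 0 -1; 0 0 0 -0.06 -0.0105 0 -1; 0 0 0 -0.11 -0.019 0 -1; 0 0 0 -0.17 -0.03 0 -1; 0 0 0 -0.23 -0.04 0 -1; 0 0 0 -0.29 -0.051 0 -1; 0 0 0 -0.33 -0.058 0 -1; 0 0 0 -0.35 -0.062 0 -1'; python3 -m creep '0 0 0 0 0 0.02 -1; 0 0 0 0 0 0.06 -1; 0 0 0 0 0 0.12 -1; 0 0 0 0 0 0.2 -1; 0 0 0 0 0 0.28 -1; 0 0 0 0 0 0.34 -1; 0 0 0 0 0 0.38 -1; 0 0 0 0 0 0.38 -1'; python3 - <<'E'
from h import *
for n in("top","scene"):
    im,d=manip.capture(n);np.savez(f"{n}0.npz",im=im,d=d)
    if n=="scene":cv2.imwrite("pics/end.png",im[...,::-1])
E
sed -i '/^circ/d' m.py; cat >> m.py <<'E'
circ(T,(380,110,440,230),.193,.21,"cap on tray");circ(T,(290,170,335,215),.02,.09,"oiler");circ(T,(270,115,320,165),.044,.06,"tin");circ(T,(190,120,235,165),.088,.1,"pot")
E
python3 m.py
```

```text
time_s: 29.15
position: [0.5274, -0.1963, 0.1048]
orientation: [-0.06, 0.704, 0.063, 0.705]
ft_force: [0.7, 0.5, -0.5]
finger_gap: 0.0856
gripper_force: 0.0
time_s: 29.95
position: [0.529, -0.1963, 0.2595]
orientation: [-0.059, 0.703, 0.065, 0.706]
ft_force: [0.1, 0.0, -0.3]
finger_gap: 0.0853
gripper_force: 0.0
top box ((0.5357921719551086, -0.40776702761650085), (0.0949774757027626, 0.12708380818367004), 87.79165649414062)
bar 131 ((0.5363481044769287, -0.40871450304985046), (0.05525211989879608, 0.014990207739174366), 85.92919158935547) [ 0.53613846 -0.40828944  0.10579189]
scene box ((0.5375533699989319, -0.41228437423706055), (0.0930585041642189, 0.12781746685504913), 87.43360900878906)
bar 105 ((0.537301778793335, -0.41088077425956726), (0.05365276709198952, 0.016683077439665794), 85.0256118774414) [ 0.53780135 -0.41083491  0.1044011 ]
top rim ((0.6473886966705322, -0.17531105875968933), (0.15058249235153198, 0.2016606479883194), 89.6101303100586)
scene rim ((0.6463183164596558, -0.17519135773181915), (0.15414665639400482, 0.20297732949256897), 89.80887603759766)
key ((0.41689643263816833, -0.05036560446023941), (0.0990028902888298, 0.09363672137260437), 29.62188720703125)
top cap on tray 166 circ [ 0.6506 -0.173 ] 0.0174 mean [ 0.6494 -0.1727  0.2027] zmax 0.208
top oiler 124 circ [0.6253 0.0525] 0.0272 mean [0.6067 0.0475 0.0611] zmax 0.09
top tin 700 circ [0.7762 0.1374] 0.043 mean [0.7754 0.1369 0.0505] zmax 0.058
top pot 143 circ [0.7217 0.3547] 0.0406 mean [0.7223 0.351  0.094 ] zmax 0.1
```

View pics/end.png

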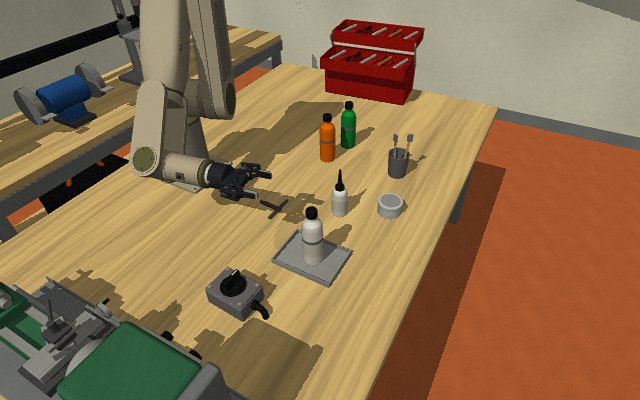

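The bottle stands upright in the tray at (312,235) in the scene view, cap at (0.650, -0.173, 0.203). The isolator is off, and the oiler, tin and pot are unchanged. In the top view the arm partly hides the chuck key, so I'll compare it in the scene view before handing in.

```bash
python3 - <<'E'
import cv2,numpy as np
for f in("scene0","end"):
    g=cv2.imread(f"pics/{f}.png").max(2)[195:222,268:295]<60
    v,u=np.nonzero(g);print(f,g.sum(),u.mean()+268,v.mean()+195,u.max()+268,v.max()+195)
E
```

```text
scene0 74 275.7432432432432 208.0810810810811 287 218
end 111 276.3063063063063 207.2882882882883 287 218
```

```bash
python3 -c "
from rig import manip;print(manip.close_job())"
```

```text
the job is handed in; nothing more can be done
None
```

I handed the job in at about 30 s: isolator off first, then the oil bottle held upside down about 2.5 s, set upright on the drip tray and released. The final check showed the spout oiler, grease tin and brush pot unmoved; the chuck key, partly hidden by the arm, showed no shift either.

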